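Index the thrust rig one station and hold the back stop's lock pin home

TASK

On the air cylinder's thrust rig, push the spring-load carrier along its guide shafts towards the cylinder until it catches in the next station, then bring the back stop up behind it: pull the stop's lock knob up, slide the stop one hole on towards the cylinder and let its pin drop right home in that hole. Leave the carrier sitting in its catch and the loose fittings and tools where they are, and finish still holding the lock knob between the fingers with the pin fully down, so that I can do up the stop's clamp screw.

Things in the scene. Friction and masses are not known exactly. Their poses are not given: they have to be found in the camera images.
- rig: thrust rig: slotted aluminium plate 240 x 560 x 25 mm on the bench, two guide shafts along its y. Origin: centre of the plate's underside; z up, +y towards the air cylinder at the plate's +y end (from rod tip y +92 to y +267 mm, 121 mm high, hose fittings 146 mm). Flat bars run along y: with lock holes at x +80, with catch dimples at x -65 mm (50 mm pitch). Back stop: -y side of the carrier.
- carrier (a joint): carrier's travel along the rig's +y, m: stations catch it at 0.00, 0.05 (the next one) and 0.10; it starts standing between 0.00 and 0.05. Aluminium block 104 x 80 mm (80 along y), 0.5 to 1 kg, steel spring cartridge on top (to 116 mm above the bench). Slides with 1 to 3 N; getting out of a catch takes about 8 N; within about 3 mm of a station the catch draws it in.
- grip_post (a point): middle of the carrier's upright black grip post, a cylinder 20 mm across and 46 mm high (79 to 125 mm above the bench), at rig x -65 mm on the carrier's side wing (wing top 75 mm above the bench). Grip it from above or push it. Moves with the carrier; axes those of the rig.
- next_station (a point): centre of the catch dimple of the next station, on top of the catch bar (44 mm above the bench); the grip post stands right over it, 58 mm higher to its centre, when the carrier is in that station
- stop (a joint): back stop's travel along the rig's +y, m: 0.00 at its first hole, 0.05 at the next hole; the pin has about 1 mm play each way. Aluminium block 44 mm long (along y), upright dark thrust plate 50 mm wide to 111 mm above the bench, about 0.5 kg; unpinned it slides with 1 to 4 N. In the next hole it stands 4 mm behind a carrier that sits in the next station.
- plunger (a joint): height of the lock plunger, m: 0 with the pin home in a hole, 0.009 to 0.010 when its round tip rides on top of the bar, 0.016 fully pulled. A spring presses it down with 5 N (home) to 10 N (fully pulled). Above 0.010 the pin is out of the hole; let down within about 3 mm of a hole it is drawn in if the stop is free to follow.
- knob (a point): middle of the lock knob on the back stop: upright black fluted cylinder 28 mm across, 32 mm high, at rig x +80 mm, its middle 102 mm above the bench with the pin home (knob from 86 to 118 mm); below it a nut 19 mm across, and the top of the stop's side wing at 70 mm. Moves with plunger and stop; axes those of the rig.
- next_hole (a point): centre of the next hole's mouth, on top of the hole bar (44 mm above the bench); the knob stands right over it when the stop is there
- coupling: bystander: steel quick-coupling plug 22 mm across, 44 mm high, standing on the rig's plate on the far side of the hole bar; origin: centre of its foot
- tee: bystander: brass tee block 16 x 40 mm, 28 mm high, on the rig's plate at its -x edge behind the carrier; origin: centre of its underside
- spanner: bystander: open-ended spanner 190 mm long lying on the bench on the far (+x) side of the rig
- gauge: bystander: pressure gauge 63 mm across, 28 mm high, lying face up on the bench on the far side of the rig
- ball_valve: bystander: steel ball valve with a black lever, 51 mm high, on the bench on the far side of the rig
- distributor: bystander: aluminium distributor block 45 x 130 mm with four nipples, 64 mm high, on the bench beyond the rig's +y end
- tray: bystander: grey tray of fittings 100 x 145 mm, 35 mm high, on the bench beyond the rig's -y end

How it is judged (in metres and radians):
On the way, in this order (a step that is already met when the one before it is completed fails the run):
1. the carrier sits in the catch of the next station, the back stop still pinned in its first hole (value of joint carrier between 0.0475 and 0.0525 m and value of joint stop between -0.003 and 0.003 m and value of joint plunger below 0.0025 m), for 0.2 s.
2. the lock knob is pulled up, the pin out of its hole (value of joint plunger above 0.009 m and contact force between the fingers and plunger above 1 N), for 0.1 s.
At the end, for the whole second after the job is handed in: the back stop is at the next hole (within 3 mm) with its pin home (plunger less than 2.5 mm up) and at rest, the fingers still hold the lock knob (more than 2 N of contact), and the carrier sits in the next station (within 2.5 mm) (value of joint stop between 0.047 and 0.053 m and value of joint plunger below 0.0025 m and contact force between the fingers and plunger above 2 N and velocity of joint stop below 0.01 m/s and value of joint carrier between 0.0475 and 0.0525 m); the arm keeps its last pose, push and grip.
It fails at once if a loose fitting, tool or the tray is moved by more than 15 mm (distance of any of coupling, tee, spanner, gauge, ball_valve, distributor, tray from where it was at the start of the episode above 0.015 m).
It also fails if it takes over 42 s, if anything falls off the work surface, if the arm or the gripper's body presses on something with over 40 N, if the wrist force passes 120 N, or if a joint passes its speed limit or range.

ROBOT

A 6-joint arm with a two-finger parallel gripper is mounted at the origin on the work surface. World frame = base frame: x ahead of the robot, y to its left, z up, the work surface at z = 0. Lengths are in mm, angles in rad, forces in N, time in s.
With the tool pointing down it reaches from about 300 to 775 mm from the base axis. Payload 14.6 kg.
Tool frame: the origin (TCP) lies at the very end of the fingers, on their centre line; the grasp point (between the pads) lies 19 mm behind it; z points along the fingers, y is the line along which they close (so a half turn about z gives the same grasp; the last joint's range is limited). The gripper opens to 94 mm and grips with 3 to 60 N. Pads are 16 mm wide; open, the fingers measure 119 mm over their backs; the gripper's body (75 mm by 177 mm) begins 78 mm behind the grasp point.
Start: joints at [-1.274, 0.3, 1.521, -0, 1.321, -0.067], TCP at [195.698, -513.996, 205.446] pointing down, gripper open.
Joint ranges: [-3.03, 3.03], [-0.79, 2.21], [0.23, 2.52], [-1.04, 4.18], [0, 3.07], [-2.55, 2.55]. Speed limits (rad/s): [2.22, 2.22, 2.57, 3.14, 3.14, 3.14].

INTERFACE

Orientations are given as [roll, pitch, yaw] about the fixed x, y, z axes, in that order (R = Rz(yaw) Ry(pitch) Rx(roll)).
In Python, from cell import manip, eyes, ticket gives the robot as it stands. The module is installed in compiled form; this text tells all that it offers.
- The arm moves only by the tool arm_command, never from a script. Its argument "plan" is a list of rows, each a list of 5 numbers: the opening, from -1 (shut) to 1 (fully open), then the shift along the tool's x, y, z in m, then the turn about the tool's z in rad. In form: [[jaw, dx, dy, dz, roll], ...]. A call has 1 to 20 rows; each row shifts and turns the commanded pose from where the row before left it, along the tool's axes as they then stand; what a row does not reach is not made up. A row lasts 1/8 s, in which the tool goes at most 62.5 mm and 10.7 degrees, less where a joint would pass 70% of its speed; a pose out of reach is approached as far as the arm can. A call is refused whole if a number of a shift passes 0.0625 or a number of a turn 0.188, either way. A call with a gripper value outside its range is refused whole. The fingers move at their own pace and stop on an object; "newtons" is the grip in N (left out, the last holds). Time passes only in rows, so rows that do not move let the fingers close. It gives the time, the measured TCP pose, the force, the opening and the grip force at its end, in the units of the state.
- manip.read_state(): the state, without advancing time (a new reading comes with each control period).
- eyes.camera(name): name is "side" or "top"; returns a dict with "img" (420x560x3 uint8, blue, green, red), "z_map" (420x560 float32, mm along the optical axis (not along the pixel's ray), 0 where there is no reading), "fx", "fy", "cx", "cy" (pixels), "dist" ([k1, k2, p1, p2, k3] as OpenCV has them; the pictures are not rectified), "eye" and "orientation" of the camera in the world. Camera axes: x right, y down, z forward; pixel columns grow to the right and rows downward; lengths in mm; the calibration is good to about 2 mm. A picture is of the moment at which its call begins.
- ticket.sign_off(): hands the job in; it is judged then, once.
The state is a dict: "clock": time; "joints": joint angles; "qd": joint speeds; "effort": joint torques, N m; "eef_pos": TCP position; "eef_rot": TCP orientation; "wrist_force": force on the tool from outside, world axes, zero at the start; "moment": the same for the moment, N m; "finger_gap": finger opening in mm; "finger_force": force on a finger pad.
Only numpy, scipy, OpenCV 4.12 (cv2) and the standard library are available. Lean on these libraries where they do the work, as an engineer would, in place of code of your own. Each camera call takes 0.05 s, during which the arm holds its last target. There are 200 camera calls.

## Working session

There is one attempt and no reset: what is moved stays moved. The work goes in short steps, Python scripts to look and compute and a tool call to move; the robot and the scene stay as the last step left them, time stands still between calls to the robot, and variables do not carry over. Pictures are saved under pics/ and viewed, at most 10 in all, crops included, and the job is handed in when it is done.

Besides the shell and the picture viewer there is one more tool, called as name(argument=value, ...) on one line, values as JSON. arm_command: Moves the arm, as the interface text tells. Its arguments: {"type":"object","properties":{"plan":{"type":"array"},"newtons":{"type":"number"}},"required":["plan"]}

```bash
mkdir -p pics; cat > h.py <<'E'
import numpy as np, cv2
from cell import manip, eyes, ticket
def K(c): return np.array([[c['fx'],0,c['cx']],[0,c['fy'],c['cy']],[0,0,1.]])
E
python3 - <<'E'
from h import *
for n in ('top','side'):
    c=eyes.camera(n); cv2.imwrite(f'pics/{n}0.png',c['img']); np.savez(f'{n}0.npz',**c)
    print(n,c['eye'],c['orientation'],c['fx'],c['cx'],c['cy'],c['dist'])
print(manip.read_state())
E
```

```text
top [ 364.97909742   32.19381161 1199.38161994] [-2.93823736 -0.00481535 -1.52643635] 497.8323987031515 285.22209878618776 205.42480258781274 [0.01100673 0.         0.         0.         0.        ]
side [ 332.6133604  -889.84627078  674.43126058] [-2.10407146 -0.01696423 -0.24329205] 491.03621459687116 283.8719704513112 208.40945768245268 [0.02132707 0.         0.         0.         0.        ]
{'clock': 0.1, 'joints': array([-1.27363806e+00,  3.00396352e-01,  1.52153023e+00, -4.96491563e-06,
        1.32069714e+00, -6.66021053e-02]), 'qd': array([ 0.00061593, -0.00201671,  0.00040426,  0.00096359, -0.0007737 ,
        0.00025061]), 'effort': array([ 2.90969720e-04, -5.32644725e+01, -3.53281474e+01,  7.09205121e-02,
        2.35204550e-02, -4.81727341e-05]), 'eef_pos': array([ 195.60964331, -513.7830789 ,  204.94884374]), 'eef_rot': array([-3.14056356e+00, -6.38215476e-05,  3.63761574e-01]), 'wrist_force': array([1.11760822, 0.26898573, 0.8351429 ]), 'moment': array([0.01040547, 0.05111254, 0.01828724]), 'finger_force': 0.0, 'finger_gap': 93.75186358562871}
```

View pics/top0.png

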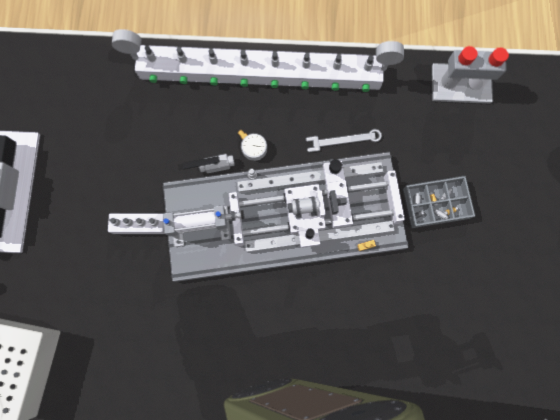

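View pics/side0.png

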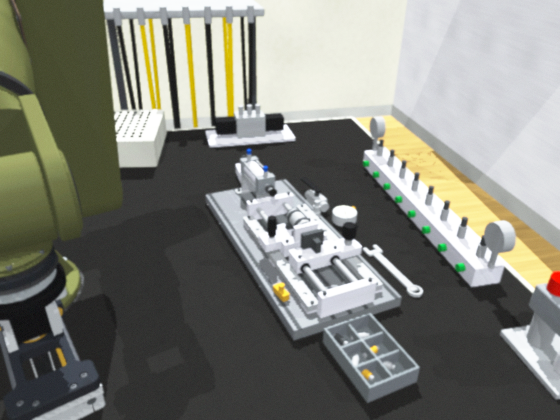

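The top view shows the knob near (336,166), the post near (309,234), the cylinder at left (+y) and the plate's corners near (164,183), (390,154), (407,248) and (175,280). The side view agrees, with the post at (271,226) and the knob at (349,231).

```bash
cat >> h.py <<'E'
from scipy.spatial.transform import Rotation as Ro
def ray(c,px):
    u=cv2.undistortPoints(np.array([[px]],float),K(c),np.array(c['dist']))[0,0]
    return Ro.from_euler('xyz',c['orientation']).as_matrix()@np.array([u[0],u[1],1])
def onz(c,px,z):
    d=ray(c,px); e=np.array(c['eye']); return e+d*(z-e[2])/d[2]
def proj(c,P):
    R=Ro.from_euler('xyz',c['orientation']).as_matrix()
    return cv2.projectPoints(np.array([R.T@(np.array(P,float)-c['eye'])]),np.zeros(3),np.zeros(3),K(c),np.array(c['dist']))[0].ravel()
def dark(c,px,r=16,t=45):
    x0,y0=int(px[0])-r,int(px[1])-r
    m=(c['img'][y0:y0+2*r,x0:x0+2*r].max(2)<t).astype('u1')
    n,l,s,ce=cv2.connectedComponentsWithStats(m)
    return [(ce[i]+[x0,y0],s[i]) for i in range(1,n) if s[i,4]>20]
E
python3 - <<'E'
from h import *
t=dict(np.load('top0.npz')); s=dict(np.load('side0.npz'))
for nm,p,z in (('knob',(336,166),118),('post',(309,234),125)):
    for ce,st in dark(t,p): print(nm,ce.round(1),st,onz(t,ce,z).round(1),'zmap',t['z_map'][int(ce[1]),int(ce[0])])
for nm,p in (('knob',(349,231)),('post',(271,226))):
    for ce,st in dark(s,p): print('side',nm,ce.round(1),st,onz(s,ce,102).round(1))
print([onz(t,p,25)[:2].round(0) for p in [(164,183),(390,154),(407,248),(175,280)]])
im=cv2.resize(t['img'][130:290,150:420],None,fx=2.9,fy=2.9,interpolation=cv2.INTER_CUBIC); 
im2=cv2.resize(s['img'][140:340,200:420],None,fx=2.9,fy=2.9,interpolation=cv2.INTER_CUBIC)
cv2.imwrite('pics/tc.png',im);cv2.imwrite('pics/sc.png',im2)
E
```

```text
side knob [347.8 231.7] [  1  10  23  14 171] [685.3 -74.5 102. ]
side post [271.5 226.8] [ 13   9   8  17 108] [530.8 -20.9 102. ]
[array([649., 334.]), array([ 748., -215.]), array([ 517., -255.]), array([418., 286.])]
```

View pics/tc.png

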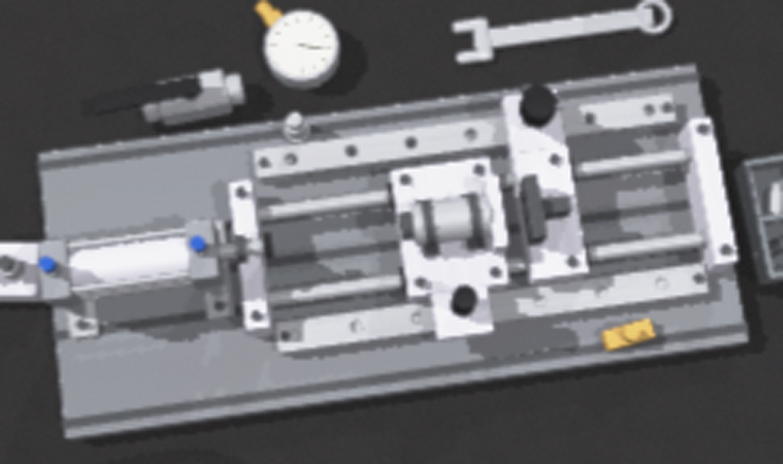

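View pics/sc.png

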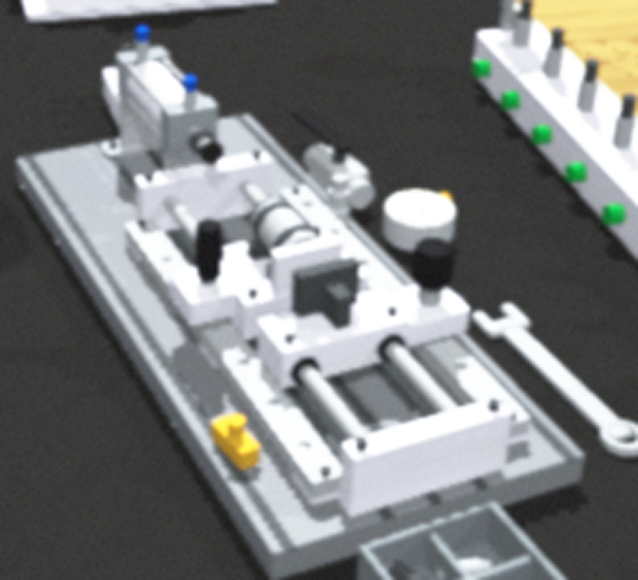

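Top crop: knob centre at (538,106), which is about (335.5,166.5) in the full image; post at (463,300), about (309.7,233.4). Dimples show on the catch bar at (357,325) and (417,318), and holes on the hole bar at (350,151), (410,142) and (470,134). The side crop shows the same layout with nothing in the way from above.

```bash
python3 - <<'E'
from h import *
t=dict(np.load('top0.npz')); s=dict(np.load('side0.npz'))
for nm,p,z in (('knob',(336,166),118),('post',(309,234),125)):
    x,y=p; print(nm,t['img'][y,x-10:x+10].max(1))
    for ce,st in dark(t,p,12,75): print(nm,ce.round(1),st,onz(t,ce,z).round(1),t['z_map'][int(ce[1]),int(ce[0])])
a=.18; R=np.array([[np.cos(a),np.sin(a)],[-np.sin(a),np.cos(a)]])
o=np.array([583,37.5])
f=lambda x,y:(x/2.9+150,y/2.9+130)
for nm,q,z in [('knob',(538,106),118),('post',(463,300),125),('d1',(357,325),44),('d2',(417,318),44),('d4',(661,283),44),('h1',(350,151),44),('h2',(410,142),44),('h3',(470,134),44)]:
    P=onz(t,f(*q),z); print(nm,P.round(1),'rig',(R@(P[:2]-o)).round(1))
for q in [(347.8,231.7),(271.5,226.8)]:
    P=onz(s,q,102);print('side rig',P.round(1),(R@(P[:2]-o)).round(1))
E
```

```text
knob [236 234 217 107  52  55  55  55  54  55  54  56  54  55  60  95 144 158
 161 163]
knob [334.6 161.3] [  0   0  24  20 242] [694.8 -70.1 118. ] 1128.3014
post [207 237 239 239 238 226 148  65  54  57  60  62  63  63  79 132 181 186
 185 176]
post [309.4 233.4] [ 9  7  8  9 53] [526.8 -18.6 125. ] 1081.6063
knob [682.5 -72.4 118. ] rig [  78.2 -126. ]
post [526.7 -19.1 125. ] rig [-65.5 -45.6]
d1 [514.7  61.6  44. ] rig [-62.9  35.9]
d2 [522.6  13.6  44. ] rig [-63.7 -12.7]
d4 [ 560.  -182.7   44. ] rig [ -62.  -212.6]
h1 [658.7  74.5  44. ] rig [81.1 22.8]
h2 [668.6  25.3  44. ] rig [ 82.  -27.3]
h3 [677.7 -24.   44. ] rig [ 82.1 -77.4]
side rig [685.3 -74.7 102. ] [  80.6 -128.7]
side rig [530.8 -20.9 102. ] [-61.8 -48.1]
```

arm_command(plan=[[0.1, 0, 0, 0, 0.184], [0.1, 0.0416, -0.0426, 0, 0], [0.1, 0.0416, -0.0426, 0, 0], [0.1, 0.0416, -0.0426, 0, 0], [0.1, 0.0416, -0.0426, 0, 0], [0.1, 0.0416, -0.0426, 0, 0], [0.1, 0.0416, -0.0426, 0, 0], [0.1, 0.0416, -0.0426, 0, 0], [0.1, 0.0416, -0.0426, 0, 0], [0.1, 0.0416, -0.0426, 0, 0], [0.1, 0.0416, -0.0426, 0, 0], [0.1, 0, 0, 0, 0], [0.1, 0, 0, 0, 0]], newtons=15)

```text
clock: 1.72
eef_pos: [528.4, -20.7, 205.1]
eef_rot: [-3.141, 0.001, 0.18]
wrist_force: [0.3, 0.2, -0.2]
finger_gap: 51.9
finger_force: 0.0
```

arm_command(plan=[[0.1, 0, 0, 0.04, 0], [0.1, 0, 0, 0.04, 0], [0.1, 0, 0, 0.025, 0], [0.1, 0, 0, 0.012, 0], [0.1, 0, 0, 0, 0]])

```text
clock: 2.35
eef_pos: [528.6, -21.2, 88.5]
eef_rot: [-3.141, 0.0, 0.179]
wrist_force: [-0.6, 0.3, 0.4]
finger_gap: 52.0
finger_force: 0.0
```

```bash
python3 - <<'E'
from h import *
print(manip.read_state()['eef_pos'])
c=eyes.camera('side'); im=c['img']
t=eyes.camera('top')
a=cv2.resize(im[150:330,180:400],(660,540),interpolation=cv2.INTER_CUBIC)
cv2.imwrite('pics/s1.png',a)
E
```

```text
[528.55261043 -21.16187184  88.51817018]
```

View pics/s1.png

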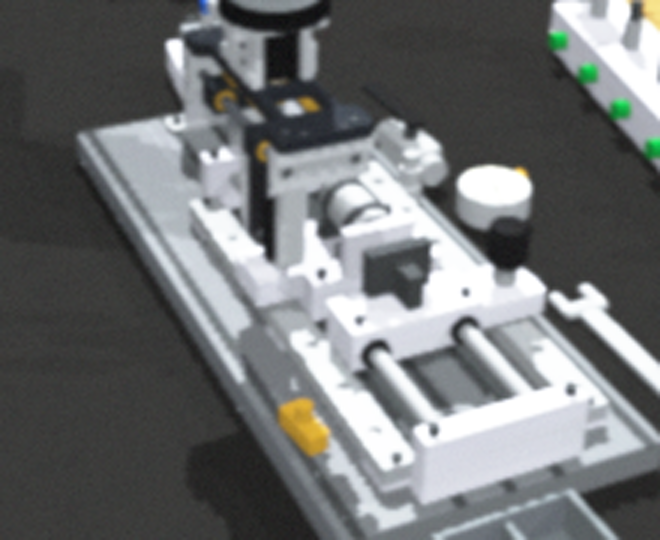

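The fingers straddle the post (near (265,220) in the crop) and touch nothing. Closing on it.

arm_command(plan=[[-0.8, 0, 0, 0, 0], [-0.8, 0, 0, 0, 0], [-0.8, 0, 0, 0, 0], [-0.8, 0, 0, 0, 0], [-0.8, 0, 0, 0, 0]], newtons=15)

```text
clock: 3.08
eef_pos: [528.9, -20.4, 88.6]
eef_rot: [-3.142, -0.0, 0.18]
wrist_force: [0.1, 1.5, 3.3]
finger_gap: 19.6
finger_force: 15.0
```

arm_command(plan=[[-0.8, 0, -0.006, 0, 0], [-0.8, 0, -0.008, 0, 0], [-0.8, 0, -0.008, 0, 0], [-0.8, 0, -0.006, 0, 0], [-0.8, 0, 0, 0, 0]])

```text
clock: 3.7
eef_pos: [523.6, 7.7, 88.6]
eef_rot: [-3.141, 0.0, 0.18]
wrist_force: [-3.2, 3.4, 5.2]
finger_gap: 19.9
finger_force: 15.0
```

arm_command(plan=[[-0.8, 0, -0.002, 0, 0]])

```text
clock: 3.82
eef_pos: [523.4, 8.7, 88.6]
eef_rot: [3.141, 0.0, 0.18]
wrist_force: [-2.9, -4.7, 6.0]
finger_gap: 19.3
finger_force: 15.0
```

arm_command(plan=[[-0.8, 0, -0.001, 0, 0]])

```text
clock: 3.95
eef_pos: [523.3, 9.7, 88.6]
eef_rot: [3.141, 0.0, 0.18]
wrist_force: [-2.5, -4.8, 5.8]
finger_gap: 19.9
finger_force: 15.0
```

arm_command(plan=[[-0.8, 0, -0.001, 0, 0]])

```text
clock: 4.08
eef_pos: [523.1, 10.6, 88.6]
eef_rot: [3.141, 0.0, 0.18]
wrist_force: [-2.4, -3.9, 5.9]
finger_gap: 19.5
finger_force: 15.0
```

arm_command(plan=[[-0.8, 0, -0.001, 0, 0]])

```text
clock: 4.2
eef_pos: [522.9, 11.6, 88.6]
eef_rot: [3.141, 0.0, 0.18]
wrist_force: [-1.9, -4.8, 5.1]
finger_gap: 19.9
finger_force: 15.0
```

arm_command(plan=[[-0.8, 0, -0.001, 0, 0]])

```text
clock: 4.32
eef_pos: [522.7, 12.7, 88.6]
eef_rot: [3.141, 0.0, 0.18]
wrist_force: [-3.1, -2.7, 5.9]
finger_gap: 19.8
finger_force: 15.0
```

arm_command(plan=[[-0.8, 0, -0.001, 0, 0]])

```text
clock: 4.45
eef_pos: [522.5, 13.8, 88.6]
eef_rot: [3.141, 0.0, 0.179]
wrist_force: [-2.7, -2.3, 5.9]
finger_gap: 20.0
finger_force: 15.0
```

arm_command(plan=[[-0.8, 0, -0.001, 0, 0]])

```text
clock: 4.58
eef_pos: [522.3, 14.9, 88.6]
eef_rot: [-3.142, 0.0, 0.18]
wrist_force: [-3.2, -1.3, 5.9]
finger_gap: 20.0
finger_force: 15.0
```

arm_command(plan=[[-0.8, 0, -0.001, 0, 0]])

```text
clock: 4.7
eef_pos: [522.1, 15.8, 88.6]
eef_rot: [3.141, 0.0, 0.18]
wrist_force: [-3.0, -3.1, 5.3]
finger_gap: 19.6
finger_force: 15.0
```

arm_command(plan=[[-0.8, 0, 0, 0, 0], [0.1, 0, 0, 0, 0], [0.1, 0, 0, 0, 0], [0.1, 0, 0, 0, 0]])

```text
clock: 5.2
eef_pos: [522.2, 16.0, 88.3]
eef_rot: [-3.141, 0.0, 0.18]
wrist_force: [0.2, 1.0, 0.4]
finger_gap: 46.4
finger_force: 0.0
```

arm_command(plan=[[-0.8, 0, 0, 0, 0], [-0.8, 0, 0, 0, 0], [-0.8, 0, 0, 0, 0], [-0.8, 0, 0, 0, 0]], newtons=3)

```text
clock: 5.7
eef_pos: [522.2, 15.9, 88.4]
eef_rot: [3.142, -0.0, 0.18]
wrist_force: [-0.2, -0.2, -0.0]
finger_gap: 19.9
finger_force: 3.0
```

arm_command(plan=[[0.1, 0, 0, 0, 0], [0.1, 0, 0, 0, 0], [0.3, 0, 0, -0.03, 0], [0.3, 0, 0, -0.05, 0], [0.3, 0.036, 0.029, 0, 0], [0.3, 0.036, 0.029, 0, 0], [0.3, 0.036, 0.0295, 0, 0], [0.3, 0.036, 0.03, 0, 0], [0.3, 0, 0, 0, 0], [0.3, 0, 0, 0, 0]], newtons=20)

```text
clock: 6.95
eef_pos: [684.4, -73.6, 168.0]
eef_rot: [-3.141, 0.001, 0.18]
wrist_force: [-0.2, -0.2, 0.7]
finger_gap: 60.9
finger_force: 0.0
```

```bash
python3 - <<'E'
from h import *
t=eyes.camera('top'); s=eyes.camera('side')
a=.18; R=np.array([[np.cos(a),np.sin(a)],[-np.sin(a),np.cos(a)]]); o=np.array([583,37.5])
for c,q,z in ((t,(525,13,125),125),(s,(522.2,15.9,102),102)):
    for ce,st in dark(c,proj(c,q),12,75 if z==125 else 45): 
        P=onz(c,ce,z); print(ce.round(1),st,P.round(1),(R@(P[:2]-o)).round(1))
for ce,st in dark(s,(347.8,231.7),12,45):
    P=onz(s,ce,102); print('knob',ce,st,P.round(1))
cv2.imwrite('pics/2.png',np.vstack([cv2.resize(t['img'][140:280,160:420],(557,300)),cv2.resize(s['img'][150:300,200:440],(480,300))[:, :480] if 0 else cv2.resize(s['img'][150:300,180:458],(557,300))]))
E
```

```text
[291.9 233. ] [ 7  2  7 22 37] [525.9  19.5 125. ] [-59.4  -7.5]
[265.1 219. ] [ 9  6  8 16 96] [524.1  13.3 102. ] [-62.3 -13.2]
knob [348.02139037 231.5026738 ] [  0   5  23  15 187] [686.  -74.1 102. ]
```

View pics/2.png

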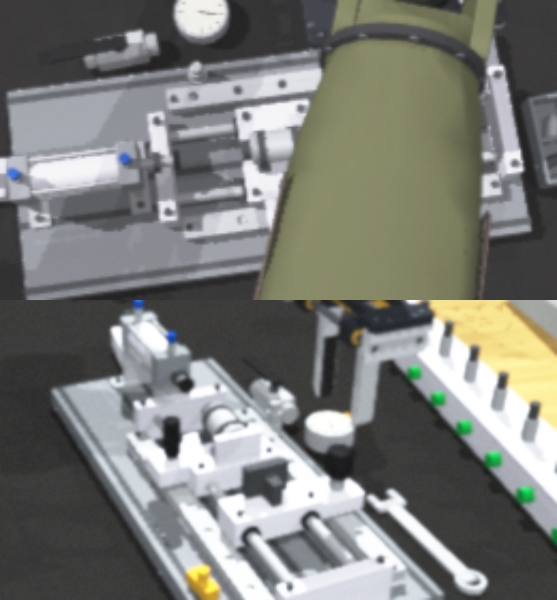

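The side view shows the carrier moved up, with the post at (172,437) in the composite, and the open fingers above and behind the knob at (340,460). I'll check the station numerically from the dimples along the catch bar.

```bash
python3 - <<'E'
from h import *
t=dict(np.load('top0.npz')); s=eyes.camera('side')
a=.18; R=np.array([[np.cos(a),np.sin(a)],[-np.sin(a),np.cos(a)]]); o=np.array([583,37.5])
for nm,c,x0 in (('top',t,-63),('side',s,-62)):
    # rectify the bar plane z=44 at 1 px/mm, rows=x0-12..x0+12, cols=y -230..110
    g=np.zeros((25,341,2),np.float32)
    for i in range(25):
        for j in range(341):
            P=R.T@np.array([x0-12+i,-230+j])+o; g[i,j]=proj(c,[P[0],P[1],44])
    im=cv2.remap(c['img'],g[...,0],g[...,1],cv2.INTER_CUBIC)
    cv2.imwrite(f'{nm}_bar.png',im)
    globals()[nm]=cv2.resize(im,None,fx=2.3,fy=5)
cv2.imwrite('pics/bar.png',np.vstack([top,side]))
E
```

```text
(no output)
```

View pics/bar.png

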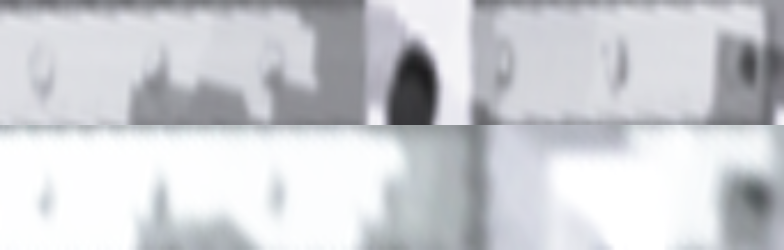

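The top strip shows dimples at columns 42, 158, 272, 505 and 618, which puts the next station at rig y of about -10.5. The side strip (46, 160, 276) agrees, and the post was gripped at -10.4, so the carrier is in its catch. Going down onto the knob.

arm_command(plan=[[0.3, 0, -0.001, 0.04, 0], [0.3, 0, 0, 0.025, 0], [0.3, 0, 0, 0.013, 0], [0.3, 0, 0, 0, 0], [-0.6, 0, 0, 0, 0], [-0.6, 0, 0, 0, 0], [-0.6, 0, 0, 0, 0], [-0.6, 0, 0, 0, 0], [-0.6, 0, 0, 0, 0]], newtons=30)

```text
clock: 8.22
eef_pos: [684.8, -72.9, 90.8]
eef_rot: [3.141, -0.0, 0.18]
wrist_force: [-0.2, 1.3, 2.1]
finger_gap: 27.6
finger_force: 30.0
```

arm_command(plan=[[-0.6, 0, 0, -0.004, 0], [-0.6, 0, 0, -0.005, 0], [-0.6, 0, 0, -0.005, 0], [-0.6, 0, 0, 0, 0], [-0.6, 0, 0, 0, 0]])

```text
clock: 8.85
eef_pos: [684.6, -72.9, 104.0]
eef_rot: [-3.141, 0.0, 0.18]
wrist_force: [3.8, -0.2, -10.2]
finger_gap: 27.3
finger_force: 30.0
```

arm_command(plan=[[-0.6, 0, -0.004, 0, 0], [-0.6, 0, -0.008, 0, 0], [-0.6, 0, -0.009, 0, 0], [-0.6, 0, -0.009, 0, 0], [-0.6, 0, -0.009, 0, 0], [-0.6, 0, -0.007, 0, 0], [-0.6, 0, -0.003, 0, 0], [-0.6, 0, 0, 0, 0], [-0.6, 0, 0, 0, 0]])

```text
clock: 9.98
eef_pos: [675.8, -24.6, 104.3]
eef_rot: [-3.141, 0.001, 0.18]
wrist_force: [-2.0, 1.1, -8.8]
finger_gap: 27.5
finger_force: 30.0
```

arm_command(plan=[[-0.6, 0, -0.0008, 0, 0], [-0.6, 0, 0, 0.003, 0], [-0.6, 0, 0, 0.003, 0], [-0.6, 0, 0, 0.002, 0], [-0.6, 0, 0, 0.002, 0], [-0.6, 0, 0, 0, 0]])

```text
clock: 10.72
eef_pos: [675.7, -23.9, 94.3]
eef_rot: [-3.141, 0.0, 0.18]
wrist_force: [-2.6, -0.7, -7.0]
finger_gap: 27.7
finger_force: 30.0
```

arm_command(plan=[[-0.6, 0, 0, 0.002, 0], [-0.6, 0, 0, 0.0015, 0], [-0.6, 0, 0, 0, 0], [-0.6, 0, 0, 0, 0]])

```text
clock: 11.22
eef_pos: [675.8, -23.9, 90.9]
eef_rot: [-3.141, 0.0, 0.18]
wrist_force: [-3.9, 0.4, -6.0]
finger_gap: 27.4
finger_force: 30.0
```

arm_command(plan=[[-0.6, 0, 0, 0.001, 0], [-0.6, 0, 0, 0.001, 0], [-0.6, 0, 0, 0, 0], [-0.6, 0, 0, 0, 0]])

```text
clock: 11.72
eef_pos: [676.1, -23.9, 90.7]
eef_rot: [3.141, -0.001, 0.18]
wrist_force: [-9.6, 0.4, 6.3]
finger_gap: 27.5
finger_force: 30.0
```

```bash
python3 - <<'E'
from h import *
s=eyes.camera('side')
st=manip.read_state(); print(st['clock'],st['eef_pos'],st['wrist_force'])
for ce,k in dark(s,(265.1,219),12,45):
    P=onz(s,ce,102); print(ce.round(1),k,P.round(1))
cv2.imwrite('pics/3.png',cv2.resize(s['img'][170:320,220:400],(720,600),interpolation=cv2.INTER_CUBIC))
E
```

```text
11.775 [676.07217017 -23.85090988  90.69076842] [-10.01604919   1.0684662    6.3798789 ]
[265. 219.] [ 8  5  8 16 98] [523.9  13.3 102. ]
```

View pics/3.png

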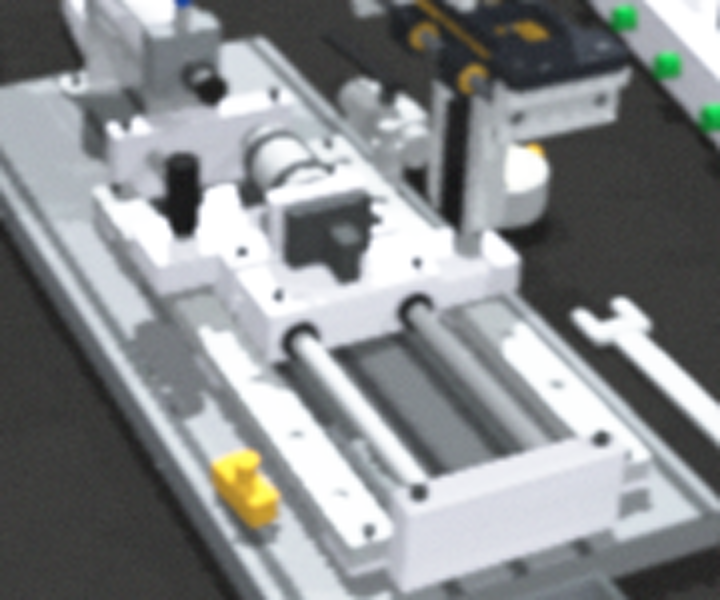

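The stop is now right behind the carrier, with the fingers on the knob at (470,230). The pin meets a hard stop at TCP z 90.7, the height it had when home in the first hole (90.8). The post is still at (265,219), so the carrier hasn't moved.

```bash
python3 -c "
from cell import ticket
print(ticket.sign_off())"
```

```text
the job is handed in; nothing more can be done
None
```

The job is handed in, result not reported back: by the camera and force readings, the carrier sits in the next station, the back stop is one hole on with its pin fully down, and the fingers still hold the lock knob at 30 N, so you can do up the clamp screw.

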